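# Refit the stove knob and hold it pressed

## Task

The control knob of the small gas stove was taken off for cleaning. Pick up the loose black knob, turn it so that its white pointer line points the way the flat of the bare D-shaped stem faces (a red tab at the stem's foot shows it), push it fully home on the stem, and keep pressing so that the sprung stem is held down close to its stop, as when lighting the burner. Finish with the fingers still holding the knob down; do not push the tin or the tea light about.

Things in the scene. Friction and masses are not known exactly. Their poses are not given: they have to be found in the camera images.
- knob_centre (a point): loose black control knob, upright on the worktop: centre, half-way up its 50 mm height. Above a round skirt (52 mm across, 24 mm high) stands a flat-sided bar grip 16 mm thick (along y), 46 mm long (along x), 26 mm high. z up; +x is where the white pointer line on the bar's top and +x end points. Fully home, this point is 5 mm above stem_tip, on the stem's axis.
- knob: the same knob, 40 to 85 g; origin at the centre of its underside, same axes. The bore is open at the underside, 20 mm deep and D-shaped: 18 mm across, with its flat on the +x (pointer) side, 5.5 mm from the axis.
- stem_tip (a point): centre of the top end of the stove's bare upright steel stem. It is D-shaped, 16 mm across, its flat, and a red tab at its foot, facing +x of this frame, 4.5 mm from the axis; z up. At rest it stands 30 mm out of the deck and goes 20 mm into the knob, only with the knob's +x along this +x within about 8 degrees. It turns about its axis only stiffly (0.3 N m).
- stem (a joint): how far the stem is pressed down, in m: 0 at rest, 0.006 at its stop. A spring pushes it up with 4 N at 0, rising to 10 N at the stop. The stem_tip point moves down with it.
- stove: grey portable one-burner gas stove, fixed; 260 mm deep (x), 240 mm wide (y), deck 70 mm above the worktop; wire pan supports behind the stem rise 33 mm above the deck, its highest part. A blue gas cartridge lies behind it. Origin: centre of its underside, on the worktop; its front (-x) faces the robot, the stem is 92 mm in front of the origin.
- tin: food tin standing on the worktop, 75 mm across, 58 mm high; origin at the centre of its underside. Bystander.
- candle: tea light in an aluminium cup, 38 mm across, 15 mm high; origin at the centre of its underside. Bystander.
There are look-alikes about, which are no part of the job. What is shaped like the knob but green is not meant.

How it is judged:
On the way:
1. the knob is pushed fully home on the stem, its flat on the stem's flat (z of knob_centre in the frame of stem_tip below 0.0085 m and horizontal distance between knob_centre and stem_tip below 0.004 m and angle between the x axis of knob_centre and the x axis of stem_tip, either way round below 0.25 rad), for 0.2 s.
At the end, for the whole second after the job is handed in: the knob is fully home on the stem (its centre within 3.5 mm of the seated height and 4 mm of the stem's axis, pointer within 0.25 rad of the stem's flat, upright), the stem is held down more than 4 mm of its 6 mm, and the fingers still hold the knob (over 2 N), all through the last second (all of step 1 and angle between knob_centre's own z axis and vertical below 0.15 rad and value of joint stem above 0.004 m and contact force between the fingers and knob above 2 N); the arm keeps its last pose, push and grip.
It fails at once if the tin or the tea light is moved by more than 30 mm (distance of any of tin, candle from where it was at the start of the episode above 0.03 m).
It also fails if it takes over 48 s, if anything falls off the work surface, if the arm or the gripper's body presses on something with over 40 N, if the wrist force passes 120 N, or if a joint passes its speed limit or range.

## Robot

A 6-joint arm with a two-finger parallel gripper is mounted at the origin on a cart in front of the work surface, level with it; the furniture and walls round the work are solid. World frame = base frame: x ahead of the robot, y to its left, z up, the work surface at z = 0. Lengths are in m, angles in rad, forces in N, time in s.
With the tool pointing down it reaches from about 0.35 to 0.975 m from the base axis. Payload 4.9 kg.
Tool frame: the origin (TCP) lies at the very end of the fingers, on their centre line; the grasp point (between the pads) lies 19 mm behind it; x points along the fingers, y is the direction in which the jaws open and shut, and the axes are right-handed (so a half turn about x gives the same grasp; the last joint's range is limited). The gripper opens to 85 mm and grips with 20 to 120 N. Pads are 22 mm wide; open, the fingers measure 114 mm over their backs; the gripper's body (76 mm by 85 mm) begins 54 mm behind the grasp point. The pads swing forward as they close: fully open they stand 13 mm farther back than shut.
Start: joints at [-1.237, 0.053, 1.613, -0, 1.476, -0.119], TCP at [0.273, -0.562, 0.231] pointing down, gripper open.
Joint ranges: [-3.01, 3.01], [-1.01, 2.22], [0.06, 2.58], [-1.02, 4.17], [0.09, 2.62], [-3.14, 3.14]. Speed limits (rad/s): [2.57, 2.57, 3.14, 3.14, 3.14, 3.14].

## Interface

Orientations are given as a rotation vector (axis times angle).
In Python, from station import ctrl, get_image, calibration, finish_job, search_frame, cut_out, mark_of gives the robot as it stands. The module is installed in compiled form; this text tells all that it offers.
- The arm moves only by the tool arm_command, never from a script. Its argument "plan" is a list that holds one entry, the list of rows, each a list of 7 numbers: the shift along the tool's x, y, z in m, then the turn, a rotation vector about the tool's x, y, z in degrees, then the finger opening in m, from 0 to 0.0854. A call has 1 to 20 rows; each row shifts and turns the pose as measured when the row begins, along the tool's axes as they then stand; what a row does not reach is not made up. A row lasts 1/12 s, in which the tool goes at most 41.7 mm and 7.16 degrees, less where a joint would pass 70% of its speed; a pose out of reach is approached as far as the arm can. A call with a gripper value outside its range is refused whole. The fingers move at their own pace and stop on an object; "squeeze" is the grip in N (left out, the last holds). Time passes only in rows, so rows that do not move let the fingers close. It gives the time, the measured TCP pose, the force and the opening at its end, in the units of the state.
- ctrl.get_obs(): the state, without advancing time (a new reading comes with each control period).
- get_image(name): name is "side" or "top" or "wrist"; returns the picture (400x640x3 uint8, red, green, blue); there is no depth.
- calibration(name): a dict with "fx", "fy", "cx", "cy" (pixels), "cam_to_world" (4x4, takes a point from camera to world coordinates); the wrist camera has in their place "hand_eye" (4x4, takes a point from camera to tool coordinates, whose origin is the TCP and whose axes are the tool frame's). Camera axes: x right, y down, z forward; pixel columns grow to the right and rows downward; lengths in m; the calibration is good to about 2 mm. A picture is of the moment at which its call begins: read the wrist's pose just before it. calibration takes no time and is no camera call.
- finish_job(): hands the job in, once; it reports no verdict.
Trained networks look in the newest picture that a camera, given by its name, has taken for a name from the list of things; names that differ only in an ending like _2 or _b are one class to them, and where a whole thing is asked for, a point or a joint stands for the part that bears it (a point fixed in the world has none). Each returns a list of dicts, best first, with "conf" (0 to 1); they miss things now and then, are a little off and sometimes report something else, mostly with a low value. They report only what shows in the picture. A call takes as long as a camera call. They do not tell look-alikes from the thing itself.
- search_frame(camera, thing): "at" ([x, y, z] in m, in the coordinates of the camera as it stood for that picture, good to about 4 mm: the middle of the surface that is visible of it).
- cut_out(camera, thing): "mask" (400x640 bool, what is visible of it).
- mark_of(camera, thing): "at" ([x, y, z] in m, in the coordinates of the camera as it stood for that picture, good to about 4 mm: a listed point, or the origin of a listed thing).
The state is a dict: "t": time; "q": joint angles; "dq": joint speeds; "effort": joint torques, N m; "tool_pos": TCP position; "tool_rot": TCP orientation; "contact_force": force on the tool from outside, world axes, zero at the start; "wrist_torque": the same for the moment, N m; "opening": finger opening in m.
Only numpy, scipy, OpenCV 4.12 (cv2) and the standard library are available. Lean on these libraries where they do the work, as an engineer would, in place of code of your own. Each camera call takes 0.05 s, during which the arm holds its last target. There are 200 camera calls.

## Working session

There is one attempt and no reset: what is moved stays moved. The work goes in short steps, Python scripts to look and compute and a tool call to move; the robot and the scene stay as the last step left them, time stands still between calls to the robot, and variables do not carry over. Pictures are saved under pics/ and viewed, about 8 in all and at most 12, crops included, and the job is handed in when it is done.

Besides the shell and the picture viewer there is one more tool, called after "Request:" as name(argument=value, ...) on one line, values as JSON. arm_command: Moves the arm, as the interface text tells. Its arguments: {"type":"object","properties":{"plan":{"type":"array","items":{"type":"array","items":{"type":"array","items":{"type":"number"}}}},"squeeze":{"type":"number"}},"required":["plan"]}

```bash
mkdir -p pics; cat > h.py <<'E'
import numpy as np, cv2
from scipy.spatial.transform import Rotation as R
from station import *
def T():
    o=ctrl.get_obs(); M=np.eye(4); M[:3,:3]=R.from_rotvec(o["tool_rot"]).as_matrix(); M[:3,3]=o["tool_pos"]; return M
def cam(n,Tt=None):
    c=calibration(n); M=c["cam_to_world"] if n!="wrist" else (T() if Tt is None else Tt)@np.array(c["hand_eye"])
    return c,np.array(M)
def snap(n,f):
    M=T(); im=get_image(n); cv2.imwrite("pics/"+f,im[:,:,::-1]); return im,M
def w(M,p): return (M@np.r_[p,1])[:3]
def ray(c,M,u,v,z):
    d=M[:3,:3]@np.array([(u-c["cx"])/c["fx"],(v-c["cy"])/c["fy"],1]); o=M[:3,3]; return o+d*(z-o[2])/d[2]
def proj(c,M,p):
    q=np.linalg.inv(M)@np.r_[p,1]; return c["fx"]*q[0]/q[2]+c["cx"],c["fy"]*q[1]/q[2]+c["cy"]
E
python3 - <<'E'
from h import *
print(T().round(3))
for n in("side","top"):
    im,_=snap(n,n+"0.png"); c,M=cam(n); print(n,M.round(3).tolist(),c["fx"])
    for th in("knob_centre","stem_tip","tin","candle","stove"):
        for d in mark_of(n,th)[:3]:
            p=w(M,d["at"]); print(th,round(d["conf"],2),p.round(3),np.round(proj(c,M,p)))
a=cv2.imread("pics/side0.png");b=cv2.imread("pics/top0.png");
E
```

```text
[[-0.001  0.438 -0.899  0.273]
 [ 0.002 -0.899 -0.438 -0.561]
 [-1.    -0.002 -0.     0.23 ]
 [ 0.     0.     0.     1.   ]]
side [[-0.961, -0.185, 0.203, 0.341], [-0.274, 0.599, -0.752, 0.931], [0.017, -0.779, -0.627, 0.735], [0.0, 0.0, 0.0, 1.0]] 371.2805407795939
knob_centre 0.85 [0.438 0.492 0.024] [327. 330.]
knob_centre 0.74 [0.484 0.4   0.027] [318. 290.]
knob_centre 0.72 [0.579 0.389 0.023] [282. 279.]
stem_tip 0.51 [0.486 0.398 0.03 ] [318. 289.]
stem_tip 0.46 [0.512 0.12  0.099] [337. 195.]
tin 0.62 [ 0.453 -0.257 -0.005] [375. 160.]
stove 0.62 [0.603 0.128 0.002] [305. 216.]
top [[-0.043, -0.971, 0.234, 0.319], [-0.999, 0.04, -0.014, 0.151], [0.004, -0.234, -0.972, 1.095], [0.0, 0.0, 0.0, 1.0]] 399.8572677919281
knob_centre 0.9 [0.502 0.542 0.023] [170. 224.]
knob_centre 0.84 [0.486 0.406 0.025] [220. 228.]
knob_centre 0.65 [0.438 0.496 0.031] [185. 247.]
stem_tip 0.38 [0.512 0.124 0.096] [325. 209.]
tin 0.68 [ 0.45  -0.257 -0.004] [463. 232.]
tin 0.23 [ 0.604  0.131 -0.001] [320. 183.]
tin 0.21 [ 0.608 -0.239 -0.004] [450. 177.]
candle 0.7 [ 0.609 -0.241 -0.003] [451. 177.]
stove 0.65 [0.605 0.132 0.   ] [320. 183.]
```

View pics/top0.png

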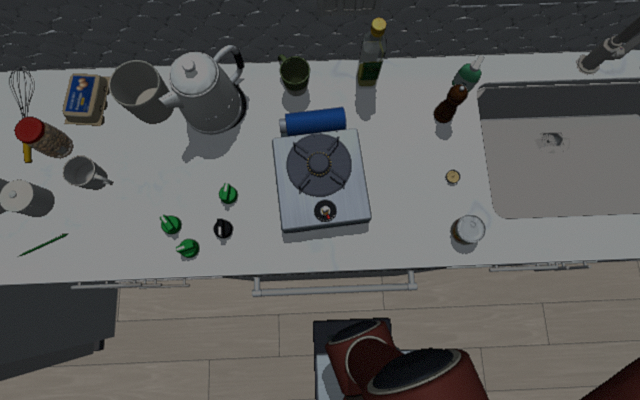

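View pics/side0.png

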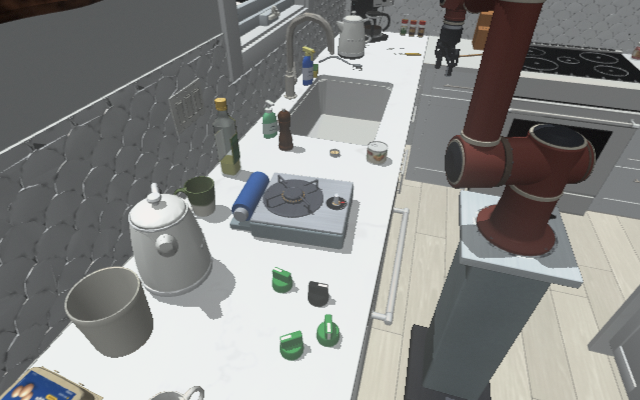

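Request:
arm_command(plan=[[[-0.005,-0.024,-0.031,0,0,0,0.085],[-0.005,-0.024,-0.031,0,0,0,0.085],[-0.005,-0.024,-0.031,0,0,0,0.085],[-0.005,-0.024,-0.031,0,0,0,0.085],[-0.005,-0.024,-0.031,0,0,0,0.085],[-0.005,-0.024,-0.031,0,0,0,0.085],[-0.005,-0.024,-0.031,0,0,0,0.085],[-0.005,-0.024,-0.031,0,0,0,0.085],[-0.005,-0.024,-0.031,0,0,0,0.085],[-0.005,-0.024,-0.031,0,0,0,0.085],[-0.005,-0.024,-0.031,0,0,0,0.085],[-0.005,-0.024,-0.031,0,0,0,0.085],[0,-0.035,-0.0125,0,0,0,0.085],[0,-0.035,-0.0125,0,0,0,0.085],[0,-0.035,-0.0125,0,0,0,0.085],[0,-0.035,-0.0125,0,0,0,0.085],[0,-0.035,-0.0125,0,0,0,0.085],[0,-0.035,-0.0125,0,0,0,0.085]]], squeeze=40)

```text
t: 2.1
tool_pos: [0.4676, 0.1041, 0.2958]
tool_rot: [1.988, 0.435, -1.967]
contact_force: [0.7, 0.1, 0.3]
opening: 0.0849
```

```bash
python3 - <<'E'
from h import *
print(ctrl.get_obs()["q"],T().round(3)); print(np.round(calibration("wrist")["hand_eye"],3))
im,Tt=snap("wrist","w1.png"); c,M=cam("wrist",Tt)
for th in("knob_centre","stem_tip","stove"):
    for d in mark_of("wrist",th)[:3]:
        p=w(M,d["at"]); print(th,round(d["conf"],2),p.round(3),np.round(proj(c,M,p)))
for p in([.485,.403,.05],[.512,.122,.1]): print(proj(c,M,p))
E
```

```text
[ 0.06515515 -0.34346708  1.8627674  -0.00285871  1.611569    1.19802965] [[ 0.011  0.424 -0.906  0.468]
 [-0.002 -0.906 -0.424  0.104]
 [-1.     0.007 -0.009  0.296]
 [ 0.     0.     0.     1.   ]]
[[ 0.    -0.297  0.955 -0.142]
 [ 1.    -0.    -0.    -0.001]
 [ 0.     0.955  0.297 -0.075]
 [ 0.     0.     0.     1.   ]]
knob_centre 0.84 [0.483 0.404 0.026] [123.  64.]
knob_centre 0.68 [0.436 0.489 0.026] [52. 70.]
stem_tip 0.43 [0.507 0.126 0.1  ] [316. 141.]
stove 0.65 [ 0.606  0.132 -0.001] [341.  71.]
(np.float64(110.72536188732423), np.float64(59.54532653523091))
(np.float64(320.85773224863567), np.float64(138.71944188192276))
```

View pics/w1.png

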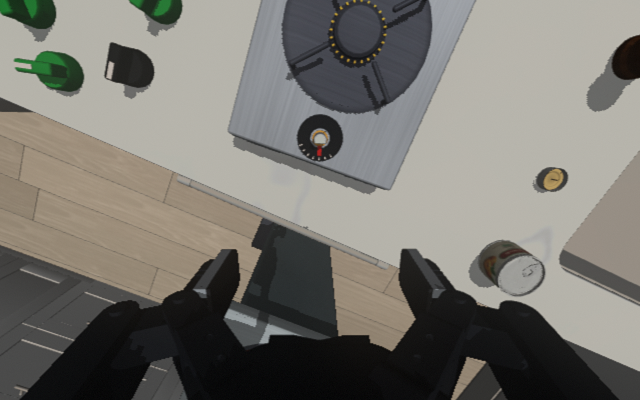

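Request:
arm_command(plan=[[[0.016,-0.0295,-0.0157,0,0,0,0.05],[0.016,-0.0295,-0.0157,0,0,0,0.05],[0.016,-0.0295,-0.0157,0,0,0,0.05],[0.016,-0.0295,-0.0157,0,0,0,0.05],[0.016,-0.0295,-0.0157,0,0,0,0.05],[0.016,-0.0295,-0.0157,0,0,0,0.05],[0.016,-0.0295,-0.0157,0,0,0,0.05],[0.016,-0.0295,-0.0157,0,0,0,0.05],[0.016,-0.0295,-0.0157,0,0,0,0.05],[0,0,0,-7,0,0,0.05],[0,0,0,-7,0,0,0.05],[0,0,0,-7,0,0,0.05],[0,0,0,-7,0,0,0.05],[0,0,0,-7,0,0,0.05],[0,0,0,-7,0,0,0.05],[0,0,0,-7,0,0,0.05],[0,0,0,-7,0,0,0.05],[0,0,0,-7,0,0,0.05],[0,0,0,-7,0,0,0.05],[0,0,0,-7,0,0,0.05]]])

```text
t: 3.97
tool_pos: [0.5147, 0.3802, 0.139]
tool_rot: [1.044, 1.278, -1.053]
contact_force: [0.4, 0.3, 0.2]
opening: 0.0496
```

```bash
python3 - <<'E'
from h import *
# stem flat direction from w1 (red tab), tab near deck z=.072, stem foot
im=cv2.imread("pics/w1.png")[:,:,::-1].astype(int)
m=(im[:,:,0]>150)&(im[:,:,1]<70)&(im[:,:,2]<70); v,u=np.where(m[120:175,280:360]); print("red",len(u),u.mean()+280,v.mean()+120)
print(ctrl.get_obs()["q"],T().round(3))
im,Tt=snap("wrist","w2.png"); c,M=cam("wrist",Tt)
for d in mark_of("wrist","knob_centre")[:3]:
    p=w(M,d["at"]); print(round(d["conf"],2),p.round(4),np.round(proj(c,M,p)))
E
```

```text
red 14 318.92857142857144 151.57142857142858
[ 0.53027624  0.15776236  1.65780024 -0.02395987  1.3233623   0.32488929] [[ 0.014  0.978  0.21   0.515]
 [-0.019  0.21  -0.978  0.38 ]
 [-1.     0.01   0.021  0.139]
 [ 0.     0.     0.     1.   ]]
0.91 [0.4368 0.4911 0.0303] [253.  48.]
0.89 [0.5751 0.3837 0.026 ] [380. 203.]
0.7 [0.4782 0.3998 0.0251] [285. 167.]
```

View pics/w2.png

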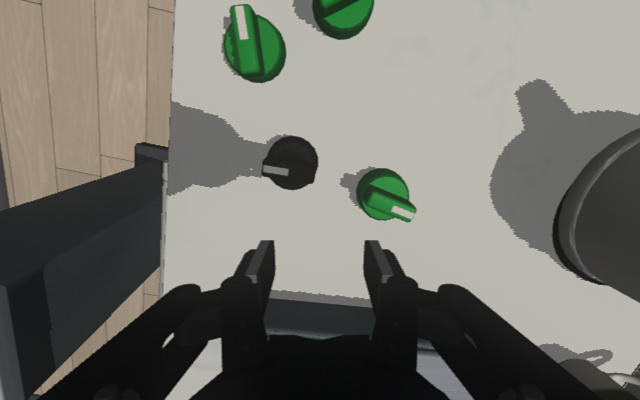

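```bash
python3 - <<'E'
import cv2,numpy as np
a=cv2.imread("pics/w1.png")[30:110,80:180];b=cv2.imread("pics/w2.png")[120:200,240:340]; s=cv2.imread("pics/w1.png")[98:178,270:370]
f=lambda x:cv2.resize(np.clip(x.astype(float)*1.6,0,255).astype(np.uint8),(400,300),interpolation=cv2.INTER_CUBIC) if 0 else cv2.resize(np.clip((x/255.)**.6*255,0,255).astype(np.uint8),None,fx=3.9,fy=3.9,interpolation=cv2.INTER_CUBIC)
t=cv2.imread("pics/top0.png")[190:270,173:273]
cv2.imwrite("pics/c1.png",np.vstack([np.hstack([f(a),f(b)])[:,:780],np.hstack([f(s),f(t)])[:,:780]])[:600])
E
```

```text
(no output)
```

View pics/c1.png

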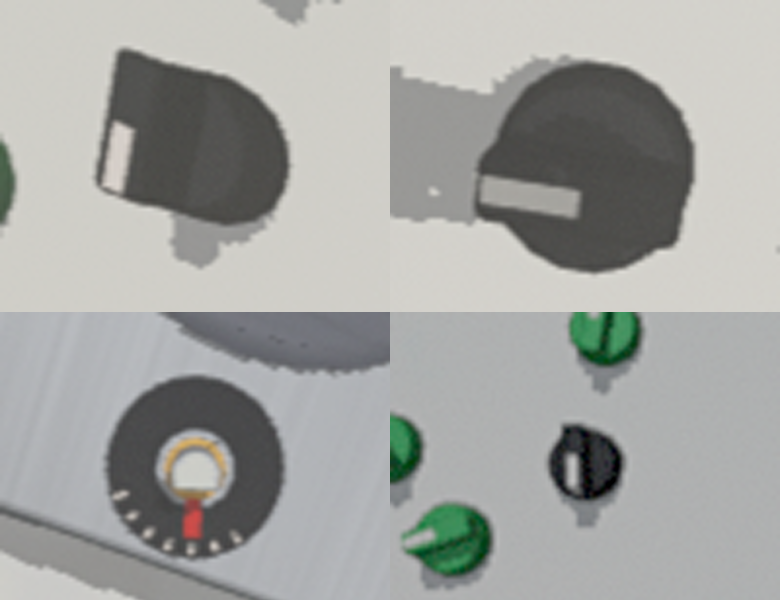

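```bash
cat >> h.py <<'E'
def ang(d): return np.degrees(np.arctan2(d[1],d[0]))
def go(x,y,z,jaw):
    M=T(); d=np.array([x,y,z])-M[:3,3]; print("tool shift",(M[:3,:3].T@d).round(4)," jaw now",ang(M[:2,1]).round(2)," turn about tool x",round(-(((jaw-ang(M[:2,1]))+180)%360-180),2), "tilt: tool x",M[:3,0].round(4))
E
python3 - <<'E'
from h import *
c,_=cam("wrist"); H=np.array(c["hand_eye"])
M2=T()@H
a=ray(c,M2,263.1,168.7,.05);b=ray(c,M2,288.7,172.6,.05); print("ptr",ang(a-b),a.round(4),b.round(4))
T1=np.array([[.011,.424,-.906,.4676],[-.002,-.906,-.424,.1041],[-1,.007,-.009,.2958],[0,0,0,1]]);M1=T1@H
s=ray(c,M1,319.7,137.7,.1);d=ray(c,M1,320,137.5,.071);t=ray(c,M1,319.3,156.5,.072);t0=ray(c,M1,319.4,146.5,.072)
print("stem",s.round(4),d.round(4),ang(t-d),ang(t-t0))
# stove edge front
e=ray(c,M1,390,188,.07)-ray(c,M1,228,132,.07);print("edge normal",ang(e)-90)
go(.483,.402,.139,-75)
E
```

```text
ptr -177.3109652574769 [0.4621 0.4005 0.05  ] [0.4837 0.4015 0.05  ]
stem [0.514  0.1247 0.1   ] [0.5126 0.1233 0.071 ] -157.0515403358853 -155.47926543556466
edge normal -174.143455442088
tool shift [-0.0008 -0.0265 -0.0276]  jaw now 11.73  turn about tool x 86.73 tilt: tool x [ 0.0142 -0.0187 -0.9997]
```

Request:
arm_command(plan=[[[0,-0.0265,-0.0276,0,0,0,0.05],[0,0,0,7.1,0,0,0.05],[0,0,0,7.1,0,0,0.05],[0,0,0,7.1,0,0,0.05],[0,0,0,7.1,0,0,0.05],[0,0,0,7.1,0,0,0.05],[0,0,0,7.1,0,0,0.05],[0,0,0,7.1,0,0,0.05],[0,0,0,7.1,0,0,0.05],[0,0,0,7.1,0,0,0.05],[0,0,0,7.1,0,0,0.05],[0,0,0,7.1,0,0,0.05],[0,0,0,7.1,0,0,0.05],[0,0,0,7.1,0,0,0.05],[0,0,0,7.1,0,0,0.05]]])

```text
t: 5.32
tool_pos: [0.4948, 0.387, 0.1372]
tool_rot: [2.218, -0.008, -2.189]
contact_force: [-0.6, 0.2, -0.1]
opening: 0.0501
```

```bash
python3 - <<'E'
from h import *
im,Tt=snap("wrist","w3.png"); c,M=cam("wrist",Tt)
for d in mark_of("wrist","knob_centre")[:3]:
    p=w(M,d["at"]); print(round(d["conf"],2),p.round(4),np.round(proj(c,M,p)))
g=cv2.imread("pics/w3.png"); h=im.astype(int)
# white blob surrounded by black: bright pixels within the knob's filled outline
u0,v0=[int(k) for k in proj(c,M,[.485,.4015,.05])]; print(u0,v0)
go(.485,.4015,.139,-87)
cr=g[max(0,v0-70):v0+70,u0-90:u0+90]; print(max(0,v0-70),u0-90); cv2.imwrite("pics/c3.png",cv2.resize(cr,None,fx=4,fy=4,interpolation=cv2.INTER_CUBIC))
E
```

```text
0.95 [0.4987 0.5411 0.0251] [153. 191.]
0.89 [0.5763 0.3881 0.0286] [317. 107.]
0.87 [0.4823 0.4009 0.0252] [303. 209.]
300 214
tool shift [-0.0022 -0.0146  0.0094]  jaw now -88.8  turn about tool x -1.8 tilt: tool x [ 0.0134 -0.0212 -0.9997]
144 210
```

View pics/c3.png

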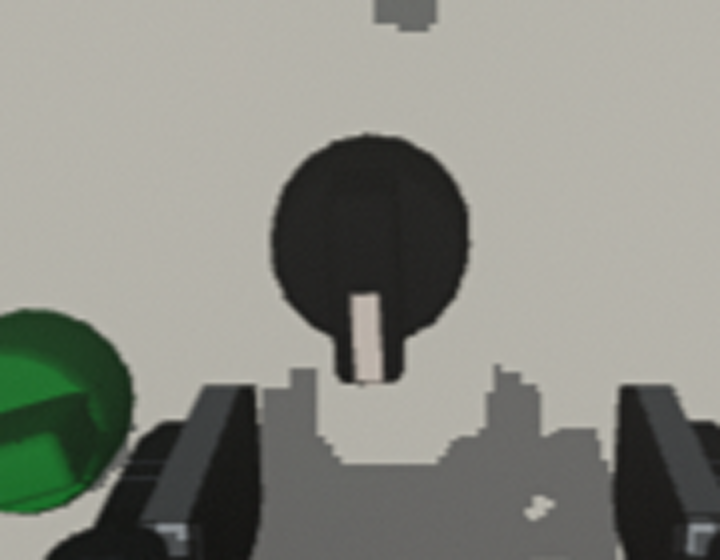

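```bash
python3 - <<'E'
from h import *
c,M=cam("wrist")
# end of white line incl. end face: top edge approx where? use both
b=ray(c,M,301.25,217,.05);a=ray(c,M,302.1,235,.05); print(ang(a-b),a.round(4),b.round(4))
for v in(216,212,208): print(v,ray(c,M,301,v,.05).round(4))
# skirt circle centre: crop x 272..470 centre 371, y top 133
print(ray(c,M,210+371/4,144+240/4,.024).round(4), ray(c,M,210+371/4,144+133/4,.024).round(4))
go(.485,.4015,.139,ang(a-b)+90)
E
```

```text
-177.29869106801218 [0.4655 0.4003 0.05  ] [0.4827 0.4011 0.05  ]
216 [0.4837 0.4013 0.05  ]
212 [0.4874 0.4013 0.05  ]
208 [0.4911 0.4013 0.05  ]
[0.4866 0.4007 0.024 ] [0.513  0.4008 0.024 ]
tool shift [-0.0022 -0.0146  0.0094]  jaw now -88.8  turn about tool x -1.5 tilt: tool x [ 0.0134 -0.0212 -0.9997]
```

Request:
arm_command(plan=[[[0.02,-0.0142,0.0075,-0.7,-0.75,-1.23,0.05],[0.02,0,0,0,0,0,0.05],[0,0,0,0,0,0,0.05]]])

```text
t: 5.67
tool_pos: [0.4901, 0.4, 0.098]
tool_rot: [2.21, 0.04, -2.203]
contact_force: [-0.9, 1.0, -1.4]
opening: 0.0502
```

```bash
python3 - <<'E'
from h import *
print(T().round(4)); go(.487,.401,.027,-88)
E
```

```text
[[ 0.0032  0.0335 -0.9994  0.4901]
 [ 0.0032 -0.9994 -0.0335  0.4   ]
 [-1.     -0.0031 -0.0033  0.098 ]
 [ 0.      0.      0.      1.    ]]
tool shift [ 0.071  -0.0009  0.0033]  jaw now -88.08  turn about tool x -0.08 tilt: tool x [ 0.0032  0.0032 -1.    ]
```

Descend, then close.

Request:
arm_command(plan=[[[0.025,-0.001,0.003,0,0,0,0.05],[0.025,0,0,0,0,0,0.05],[0.015,0,0,0,0,0,0.05],[0.005,0,0,0,0,0,0.05],[0,0,0,0,0,0,0.05]]])

```text
t: 6.08
tool_pos: [0.491, 0.4005, 0.0298]
tool_rot: [2.214, 0.044, -2.198]
contact_force: [0.8, -0.3, -0.5]
opening: 0.0499
```

```bash
python3 - <<'E'
from h import *
print(T().round(4)); go(.487,.401,.027,-88)
E
```

```text
[[ 0.0072  0.0346 -0.9994  0.491 ]
 [ 0.0052 -0.9994 -0.0346  0.4005]
 [-1.     -0.0049 -0.0073  0.0298]
 [ 0.      0.      0.      1.    ]]
tool shift [ 0.0028 -0.0006  0.0041]  jaw now -88.02  turn about tool x -0.02 tilt: tool x [ 0.0072  0.0052 -1.    ]
```

Request:
arm_command(plan=[[[0.003,0,0.004,0,-0.4,-0.3,0.05],[0,0,0,0,0,0,0.0],[0,0,0,0,0,0,0.0],[0,0,0,0,0,0,0.0],[0,0,0,0,0,0,0.0],[0,0,0,0,0,0,0.0],[0,0,0,0,0,0,0.0]]], squeeze=60)

```text
t: 6.67
tool_pos: [0.4905, 0.402, 0.0336]
tool_rot: [2.22, 0.056, -2.203]
contact_force: [0.9, 0.2, -0.7]
opening: 0.0144
```

```bash
python3 - <<'E'
from h import *
print(T().round(4),ctrl.get_obs()["opening"])
E
```

```text
[[ 0.0072  0.035  -0.9994  0.4905]
 [ 0.0156 -0.9993 -0.0349  0.402 ]
 [-0.9999 -0.0153 -0.0077  0.0336]
 [ 0.      0.      0.      1.    ]] 0.014365173490610693
```

Request:
arm_command(plan=[[[-0.03,0,0,0,0,0,0],[-0.03,0,0,0,0,0,0],[-0.03,0,0,0,0,0,0],[-0.03,0,0,0,0,0,0],[0,0,0,0,0,0,0]]])

```text
t: 7.08
tool_pos: [0.4874, 0.3989, 0.1549]
tool_rot: [2.21, 0.052, -2.208]
contact_force: [0.9, 0.2, 1.5]
opening: 0.0147
```

```bash
python3 - <<'E'
from h import *
print(T().round(4),ctrl.get_obs()["opening"],ctrl.get_obs()["contact_force"])
im,Tt=snap("wrist","w4.png"); c,M=cam("wrist",Tt)
for d in mark_of("wrist","knob_centre")[:4]:
    p=np.array(c["hand_eye"])@np.r_[d["at"],1]; print(round(d["conf"],2),"tool",p.round(4))
g=cv2.imread("pics/w4.png")[200:400,200:440]; s,_=snap("side","s4.png"); cs,Ms=cam("side")
u,v=[int(k) for k in proj(cs,Ms,T()[:3,3])]; k=s[v-45:v+55,u-60:u+60,::-1]
cv2.imwrite("pics/c4.png",np.hstack([cv2.resize(g,(480,400)),cv2.resize(k,(320,400*320//480+0),interpolation=2)] if 0 else [cv2.resize(g,(420,350)),cv2.resize(k,(380,350),interpolation=cv2.INTER_CUBIC)]))
E
```

```text
[[ 4.000e-04  3.540e-02 -9.994e-01  4.874e-01]
 [ 1.130e-02 -9.993e-01 -3.530e-02  3.989e-01]
 [-9.999e-01 -1.130e-02 -8.000e-04  1.549e-01]
 [ 0.000e+00  0.000e+00  0.000e+00  1.000e+00]] 0.01465490551566757 [0.92043689 0.17590343 1.45668885]
0.88 tool [ 0.1259 -0.0911  0.0476  1.    ]
0.83 tool [ 0.1271  0.0166 -0.0887  1.    ]
0.81 tool [ 0.1313 -0.1405 -0.0164  1.    ]
0.62 tool [7.0e-03 6.0e-04 8.7e-03 1.0e+00]
```

View pics/c4.png

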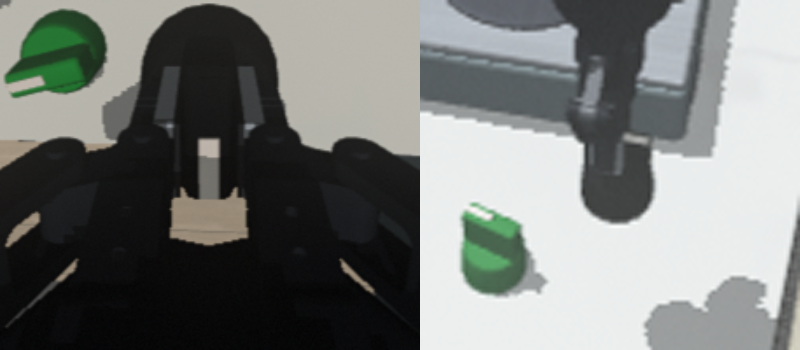

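Request:
arm_command(plan=[[[-0.005,0.0335,0.0053,0,0,0,0],[-0.005,0.0335,0.0053,0,0,0,0],[-0.005,0.0335,0.0053,0,0,0,0],[-0.005,0.0335,0.0053,0,0,0,0],[-0.005,0.0335,0.0053,0,0,0,0],[-0.005,0.0335,0.0053,0,0,0,0],[-0.005,0.0335,0.0053,0,0,0,0],[-0.005,0.0335,0.0053,0,0,0,0],[-0.005,0.0335,0.0053,0,0,0,0],[0,0,0,-7.1,0,0,0],[0,0,0,-7.1,0,0,0],[0,0,0,-7.1,0,0,0],[0,0,0,0,0,0,0],[0,0,0,0,0,0,0]]])

```text
t: 8.4
tool_pos: [0.4291, 0.0763, 0.1614]
tool_rot: [1.93, 0.43, -2.054]
contact_force: [-0.3, -0.5, -0.8]
opening: 0.0143
```

```bash
python3 - <<'E'
from h import *
print(T().round(4).tolist(),ctrl.get_obs()["opening"])
im,Tt=snap("wrist","w5.png"); c,M=cam("wrist",Tt); H=np.array(c["hand_eye"])
for th in ("stem_tip","knob_centre"):
  for d in mark_of("wrist",th)[:3]:
    p=w(M,d["at"]); print(th,round(d["conf"],2),p.round(4),np.round(proj(c,M,p)),(H@np.r_[d["at"],1]).round(4))
for u,v in((318.9,278.9),(318.9,313)):
    d=H[:3,:3]@np.array([(u-c["cx"])/c["fx"],(v-c["cy"])/c["fy"],1]);o=H[:3,3]; print("tool",(o+d*(-.0164-o[0])/d[0]).round(4))
g=cv2.imread("pics/w5.png")
u,v=[int(k) for k in proj(c,M,[.513,.1245,.09])]; print("origin",u-80,max(0,v-50))
k=g[max(0,v-50):max(0,v-50)+180,u-80:u+80]; cv2.imwrite("pics/c5.png",cv2.resize(k,None,fx=3.3,fy=3.3,interpolation=cv2.INTER_CUBIC))
E
```

```text
[[-0.0609, 0.4063, -0.9117, 0.4291], [-0.0068, -0.9135, -0.4067, 0.0763], [-0.9981, -0.0186, 0.0584, 0.1614], [0.0, 0.0, 0.0, 1.0]] 0.01426431387555083
stem_tip 0.61 [0.5107 0.122  0.0995] [309.  79.] [ 0.0565 -0.0074 -0.0965  1.    ]
knob_centre 0.61 [0.4222 0.0737 0.1552] [320. 256.] [ 6.6e-03 -3.0e-04  7.0e-03  1.0e+00]
tool [-0.0164 -0.001   0.0077]
tool [-0.0164 -0.001   0.029 ]
origin 227 25
```

View pics/c5.png

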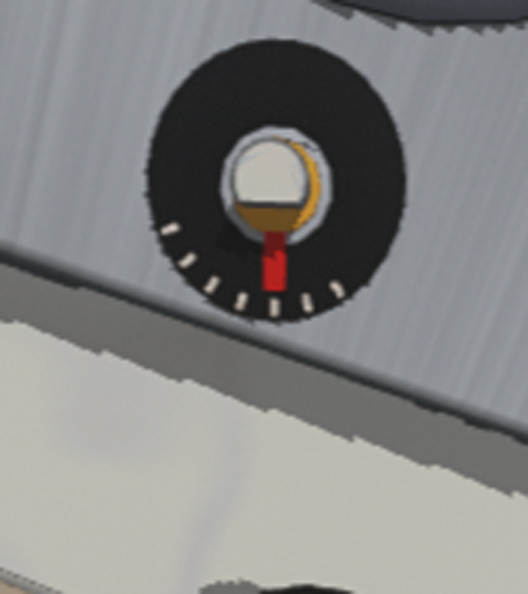

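```bash
python3 - <<'E'
import cv2,numpy as np
g=cv2.imread("pics/w5.png")[195:335,240:400]
cv2.imwrite("pics/c6.png",cv2.resize(np.clip((g/255.)**.5*255,0,255).astype(np.uint8),None,fx=4.2,fy=4.2,interpolation=cv2.INTER_CUBIC))
E
```

```text
(no output)
```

View pics/c6.png

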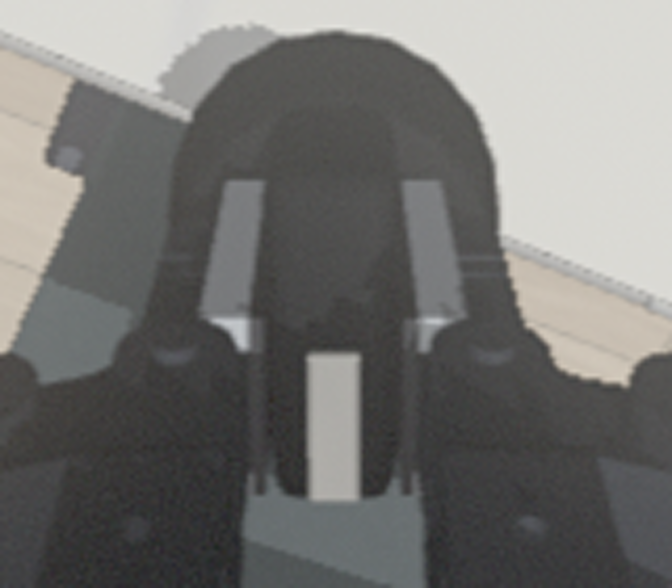

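```bash
python3 - <<'E'
from h import *
c=calibration("wrist"); H=np.array(c["hand_eye"]); M=T()@H
pt=lambda p: np.array(proj(c,H,p))
print(c["fx"])
for xk in(.0066,.0086,.0106):
  for zk in(.0035,.0055):
    print(xk,zk,"top rim L/R",pt([xk+.001,-.026,zk])[0].round(1),pt([xk+.001,.026,zk])[0].round(1),"bot",pt([xk+.025,-.026,zk])[0].round(1),"far top/bot",pt([xk+.001,0,zk-.026])[1].round(1),pt([xk+.025,0,zk-.026])[1].round(1),"bar end/far",pt([xk-.025,0,zk+.023])[1].round(1),pt([xk-.025,0,zk-.023])[1].round(1),"x",pt([xk-.025,0,zk+.023])[0].round(1))
print("obs L280.5 R358.6 far 202.6 barend 313.3 barfar 220, x 319.5")
s=ray(c,M,308.8,78.6,.1);d=ray(c,M,310.6,79.8,.071);t=ray(c,M,310.3,112.9,.073);t0=ray(c,M,310.3,95.3,.073)
print("stem",s.round(4),d.round(4),ang(t-d),ang(t-t0)); 
f=ray(c,M,227+303/3.3,25+205/3.3,.1)-ray(c,M,227+237/3.3,25+203/3.3,.1);print("flat normal",ang(f)-90)
for z in(.1,): print(proj(c,M,[s[0],s[1],z]))
print("stem in tool",(np.linalg.inv(T())@np.r_[s,1]).round(4))
E
```

```text
276.5963322544883
0.0066 0.0035 top rim L/R 277.3 363.9 bot 282.4 far top/bot 209.2 197.1 bar end/far 311.6 232.7 x 320.8
0.0066 0.0055 top rim L/R 277.5 363.7 bot 282.5 far top/bot 212.5 200.0 bar end/far 314.7 236.4 x 320.8
0.0086 0.0035 top rim L/R 277.8 363.4 bot 282.7 far top/bot 208.1 196.2 bar end/far 309.1 231.0 x 320.8
0.0086 0.0055 top rim L/R 277.9 363.2 bot 282.8 far top/bot 211.3 199.1 bar end/far 312.2 234.7 x 320.8
0.0106 0.0035 top rim L/R 278.3 362.9 bot 283.1 far top/bot 206.9 195.4 bar end/far 306.6 229.4 x 320.8
0.0106 0.0055 top rim L/R 278.4 362.7 bot 283.2 far top/bot 210.2 198.2 bar end/far 309.7 233.1 x 320.8
obs L280.5 R358.6 far 202.6 barend 313.3 barfar 220, x 319.5
stem [0.5114 0.1229 0.1   ] [0.512  0.1233 0.071 ] -156.87420464810384 -156.55477667678878
flat normal -157.56555890391235
(np.float64(308.80000000000007), np.float64(78.59999999999987))
stem in tool [ 0.0569 -0.0077 -0.097   1.    ]
```

Request:
arm_command(plan=[[[0,0,0,0.9,3.35,1.07,0],[0,-0.0025,-0.025,0,0,0,0],[0,-0.0025,-0.025,0,0,0,0],[0,-0.0025,-0.025,0,0,0,0],[0,-0.0025,-0.025,0,0,0,0],[0,0,0,0,0,0,0]]])

```text
t: 9.05
tool_pos: [0.516, 0.1283, 0.1591]
tool_rot: [2.005, 0.402, -2.002]
contact_force: [-0.9, -0.2, 0.1]
opening: 0.0148
```

```bash
cat >> h.py <<'E'
def tilt():
    M=T(); print("tilt fix deg",np.degrees([0,M[2,2],-M[2,1]]).round(2),"pos",M[:3,3].round(4),"F",np.round(ctrl.get_obs()["contact_force"],1),"op",round(ctrl.get_obs()["opening"],4))
E
python3 - <<'E'
from h import *
tilt(); go(.5181,.1249,.140,-66.9)
E
```

```text
tilt fix deg [ 0.   -0.08 -0.05] pos [0.516  0.1283 0.1591] F [-0.9 -0.2  0.1] op 0.0148
tool shift [ 0.0191  0.0039 -0.0005]  jaw now -67.27  turn about tool x -0.37 tilt: tool x [ 1.6e-03 -3.0e-04 -1.0e+00]
```

Request:
arm_command(plan=[[[0.008,0.004,-0.0005,0,0,0,0],[0.006,0,0,0,0,0,0],[0,0,0,0,0,0,0]]])

```text
t: 9.3
tool_pos: [0.518, 0.1254, 0.1432]
tool_rot: [2.003, 0.402, -2.004]
contact_force: [-1.1, 0.2, -0.6]
opening: 0.0146
```

```bash
python3 - <<'E'
from h import *
tilt(); go(.5181,.1249,.128,-66.9)
im,Tt=snap("wrist","w7.png"); c,M=cam("wrist",Tt)
for d in mark_of("wrist","stem_tip")[:2]: print(round(d["conf"],2),w(M,d["at"]).round(4))
E
```

```text
tilt fix deg [ 0.    0.03 -0.04] pos [0.518  0.1254 0.1432] F [-1.1  0.2 -0.6] op 0.0146
tool shift [0.0152 0.0005 0.0001]  jaw now -67.27  turn about tool x -0.37 tilt: tool x [-2.e-04 -8.e-04 -1.e+00]
0.67 [0.5147 0.1265 0.111 ]
```

Request:
arm_command(plan=[[[0.005,0.0005,0,0,0,0,0],[0.004,0,0,0,0,0,0],[0.004,0,0,0,0,0,0],[0.003,0,0,0,0,0,0]]])

```text
t: 9.73
tool_pos: [0.5181, 0.124, 0.1283]
tool_rot: [2.008, 0.4, -2.0]
contact_force: [0.1, 0.4, -0.6]
opening: 0.0149
```

```bash
python3 - <<'E'
from h import *
tilt(); go(.5181,.1249,.1136,-66.9); print(ctrl.get_obs()["wrist_torque"])
E
```

```text
tilt fix deg [ 0.   -0.19 -0.11] pos [0.5181 0.124  0.1283] F [ 0.1  0.4 -0.6] op 0.0149
tool shift [ 0.0147 -0.0009 -0.0003]  jaw now -67.37  turn about tool x -0.47 tilt: tool x [ 3.9e-03 -5.0e-04 -1.0e+00]
[-0.02122337 -0.05970628 -0.00789812]
```

Request:
arm_command(plan=[[[0.003,-0.001,0,0,0,0,0],[0.003,0,0,0,0,0,0],[0.003,0,0,0,0,0,0]]])

```text
t: 9.98
tool_pos: [0.5185, 0.1242, 0.1215]
tool_rot: [2.008, 0.397, -1.999]
contact_force: [-4.2, -0.5, 7.7]
opening: 0.0148
```

```bash
python3 - <<'E'
from h import *
tilt(); go(.5181,.1249,.1136,-66.9); print(ctrl.get_obs()["wrist_torque"])
E
```

```text
tilt fix deg [ 0.   -0.23 -0.24] pos [0.5185 0.1242 0.1215] F [-4.2 -0.5  7.7] op 0.0148
tool shift [ 0.0079 -0.0008  0.0001]  jaw now -67.38  turn about tool x -0.48 tilt: tool x [ 0.0053 -0.0023 -1.    ]
[-0.18876877  0.92085315 -0.00603167]
```

Request:
arm_command(plan=[[[0,0.0003,0.0012,0,0,0,0],[0,0,0,0,0,0,0]]])

```text
t: 10.15
tool_pos: [0.5184, 0.124, 0.124]
tool_rot: [2.011, 0.398, -1.997]
contact_force: [-4.0, -1.0, 6.8]
opening: 0.0145
```

```bash
python3 - <<'E'
from h import *
tilt(); go(.5181,.1249,.1136,-66.9); print(ctrl.get_obs()["wrist_torque"])
im,Tt=snap("wrist","w8.png"); s,_=snap("side","s8.png"); c,M=cam("side")
g=cv2.imread("pics/w8.png")[150:350,200:440]
u,v=[int(k) for k in proj(c,M,T()[:3,3])]; k=s[v-35:v+35,u-40:u+40,::-1]
cv2.imwrite("pics/c8.png",np.hstack([cv2.resize(np.clip((g/255.)**.6*255,0,255).astype(np.uint8),(420,350)),cv2.resize(k,(370,350),interpolation=cv2.INTER_CUBIC)]))
E
```

```text
tilt fix deg [ 0.   -0.34 -0.2 ] pos [0.5184 0.124  0.124 ] F [-4.  -1.   6.8] op 0.0145
tool shift [ 0.0104 -0.001   0.    ]  jaw now -67.39  turn about tool x -0.49 tilt: tool x [ 0.0068 -0.001  -1.    ]
[-2.33551014e-01  8.45267069e-01 -4.28109934e-04]
```

View pics/c8.png

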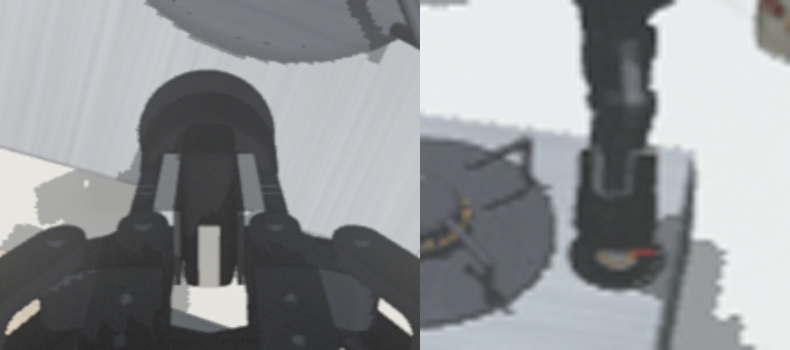

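Request:
arm_command(plan=[[[-0.025,0,0,0,0,0,0],[-0.03,0,0,0,0.3,0.2,0],[0,-0.0335,-0.0098,0,0,0,0],[0,-0.0335,-0.0098,0,0,0,0],[0,-0.0335,-0.0098,0,0,0,0],[0,-0.0335,-0.0098,0,0,0,0],[0,-0.0335,-0.0098,0,0,0,0],[0,-0.0335,-0.0098,0,0,0,0],[0,-0.0335,-0.0098,0,0,0,0],[0,-0.0335,-0.0098,0,0,0,0],[0.03,0,0,0,0,0,0],[0.03,0,0,0,0,0,0],[0.03,0,0,0,0,0,0],[0.02,0,0,0,0,0,0],[0,0,0,0,0,0,0]]])

```text
t: 11.5
tool_pos: [0.4887, 0.421, 0.0677]
tool_rot: [2.029, 0.404, -1.987]
contact_force: [-0.5, 0.5, -1.3]
opening: 0.0147
```

```bash
python3 - <<'E'
from h import *
tilt(); go(.487,.401,.04,-66.9)
im,Tt=snap("wrist","w9.png"); c,M=cam("wrist",Tt)
for d in mark_of("wrist","knob_centre")[:4]: print(round(d["conf"],2),(np.array(c["hand_eye"])@np.r_[d["at"],1]).round(4))
E
```

```text
tilt fix deg [ 0.   -1.22  0.03] pos [0.4887 0.421  0.0677] F [-0.5  0.5 -1.3] op 0.0147
tool shift [0.0274 0.0178 0.0098]  jaw now -67.5  turn about tool x -0.6 tilt: tool x [ 0.0194  0.0086 -0.9998]
0.76 [ 0.0422 -0.1072 -0.0586  1.    ]
0.75 [ 0.0421  0.067  -0.0674  1.    ]
0.61 [ 0.0073 -0.0017  0.0085  1.    ]
0.59 [ 0.0369 -0.0833  0.0234  1.    ]
```

Request:
arm_command(plan=[[[0.012,0.018,0.008,0,-1.2,0,0],[0.01,0,0,0,0,0,0],[0.006,0,0,0,0,0,0],[0.003,0,0,0,0,0,0]]])

```text
t: 11.93
tool_pos: [0.496, 0.4058, 0.049]
tool_rot: [2.03, 0.408, -1.99]
contact_force: [-0.4, 0.2, 0.1]
opening: 0.0147
```

```bash
python3 - <<'E'
from h import *
tilt(); go(.487,.401,.04,-66.9)
E
```

```text
tilt fix deg [ 0.   -1.17  0.29] pos [0.496  0.4058 0.049 ] F [-0.4  0.2  0.1] op 0.0147
tool shift [0.0087 0.0011 0.0104]  jaw now -67.55  turn about tool x -0.65 tilt: tool x [ 0.017   0.0125 -0.9998]
```

Request:
arm_command(plan=[[[0.006,0,0,0,-1.2,0.3,0],[0.005,0,0,0,0,0,0],[0.004,0,0,0,0,0,0]]])

```text
t: 12.18
tool_pos: [0.4984, 0.4081, 0.0368]
tool_rot: [2.012, 0.4, -2.003]
contact_force: [0.9, -0.2, -0.6]
opening: 0.0147
```

```bash
python3 - <<'E'
from h import *
tilt(); go(.487,.401,.04,-66.9)
E
```

```text
tilt fix deg [ 0.   -0.26  0.06] pos [0.4984 0.4081 0.0368] F [ 0.9 -0.2 -0.6] op 0.0147
tool shift [-0.0033  0.0022  0.0133]  jaw now -67.55  turn about tool x -0.65 tilt: tool x [ 0.0038  0.0027 -1.    ]
```

Request:
arm_command(plan=[[[0.004,0,0,0,0,0,0],[0,0,0,0,0,0,0.05],[0,0,0,0,0,0,0.05],[0,0,0,0,0,0,0.05],[0,0,0,0,0,0,0.05],[-0.03,0,0,0,0,0,0.05],[-0.03,0,0,0,0,0,0.05],[-0.03,0,0.01,0,0,0,0.05],[0,0,0,0,0,0,0.05]]])

```text
t: 12.93
tool_pos: [0.4871, 0.4039, 0.1229]
tool_rot: [2.005, 0.399, -2.008]
contact_force: [1.1, -0.7, -0.0]
opening: 0.0501
```

```bash
python3 - <<'E'
from h import *
tilt()
im,Tt=snap("wrist","w10.png"); c,M=cam("wrist",Tt)
for d in mark_of("wrist","knob_centre")[:4]: print(round(d["conf"],2),w(M,d["at"]).round(4))
for d in cut_out("wrist","knob")[:4]:
    m=d["mask"]; v,u=np.where(m); col=im[m].mean(0); print(round(d["conf"],2),u.min(),u.max(),v.min(),v.max(),col.round())
g=cv2.imread("pics/w10.png")
u,v=[int(k) for k in proj(c,M,[.493,.406,.04])]; print("origin",u-60,v-50)
cv2.imwrite("pics/c10.png",cv2.resize(np.clip((g[v-50:v+50,u-60:u+60]/255.)**.6*255,0,255).astype(np.uint8),None,fx=5,fy=5,interpolation=cv2.INTER_CUBIC))
E
```

```text
tilt fix deg [0.   0.08 0.01] pos [0.4871 0.4039 0.1229] F [ 1.1 -0.7 -0. ] op 0.0501
0.87 [0.5761 0.3841 0.0265]
0.87 [0.4969 0.5415 0.0256]
0.64 [0.4913 0.4054 0.0231]
0.61 [0.4354 0.489  0.0293]
0.87 346 409 77 137 [ 55. 112.  63.]
0.85 293 345 161 226 [49. 48. 46.]
0.84 172 244 182 237 [50. 95. 54.]
0.65 137 213 94 157 [52. 95. 56.]
origin 260 147
```

View pics/c10.png

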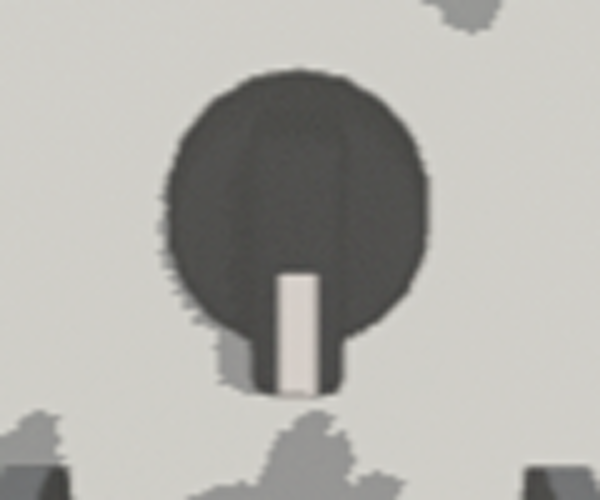

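```bash
python3 - <<'E'
from h import *
c,M=cam("wrist"); iT=np.linalg.inv(T())
far=ray(c,M,319.5,160.7,0); print("far rim tool",(iT@np.r_[far,1])[:3].round(4),"-> centre z",((iT@np.r_[far,1])[2]+.026).round(4))
L=ray(c,M,293.4,190,0);Rr=ray(c,M,345.6,190,0);print(np.linalg.norm(L-Rr))
e=ray(c,M,319.3,225.8,.05);b=ray(c,M,319.6,202,.05);print("bar end tool",(iT@np.r_[e,1])[:3].round(4),"start",(iT@np.r_[b,1])[:3].round(4))
tilt(); print(ctrl.get_obs()["q"].round(2))
E
```

```text
far rim tool [ 0.1154 -0.0004 -0.0327] -> centre z -0.0067
0.050426442641421196
bar end tool [ 0.0659 -0.0007  0.0122] start [ 0.0657 -0.0005 -0.0081]
tilt fix deg [ 0.    0.63 -0.11] pos [0.4847 0.4019 0.1158] F [-0.6  0.4  0.4] op 0.05
[0.57 0.16 1.69 0.   1.3  1.75]
```

```bash
cat >> h.py <<'E'
def settle(n=3):
    for _ in range(n): get_image("wrist")
E
python3 - <<'E'
from h import *
settle(); tilt(); settle(1); tilt()
im,Tt=snap("wrist","w11.png"); c,M=cam("wrist",Tt); tilt(); iT=np.linalg.inv(Tt)
best=[d["mask"] for d in cut_out("wrist","knob") if im[d["mask"]].mean(0)[1]<70][0]
v,u=np.where(best); print(u.min(),u.max(),v.min(),v.max())
g=im.astype(int); box=(slice(v.min()-6,v.max()+7),slice(u.min()-6,u.max()+7))
gr=g[box].mean(2); dark=(gr<75); vv,uu=np.where(dark); vv+=v.min()-6; uu+=u.min()-6
n,lab,st,_=cv2.connectedComponentsWithStats(dark.astype(np.uint8)); k=1+st[1:,4].argmax(); x,y,ww,hh,_=st[k]; x+=u.min()-6; y+=v.min()-6
print("dark box",x,x+ww,y,y+hh)
white=(gr>110); cols=None
uc=x+ww/2; 
P=lambda u,v,z:(iT@np.r_[ray(c,M,u,v,z),1])[:3].round(4)
print("far rim",P(uc,y,0),"L",P(x,y+26,0),"R",P(x+ww,y+26,0),"bar end",P(uc,y+hh,.05))
E
```

```text
tilt fix deg [ 0.    0.86 -0.15] pos [0.4837 0.4012 0.1135] F [ 0.3  0.2 -0.1] op 0.0499
tilt fix deg [ 0.    0.86 -0.14] pos [0.4838 0.4013 0.1135] F [-0.8  0.3  0.6] op 0.05
tilt fix deg [ 0.    0.84 -0.14] pos [0.4839 0.4013 0.1137] F [-0.8  0.5 -0.6] op 0.0502
290 344 157 224
dark box 291 345 157 225
far rim [ 0.1129 -0.0018 -0.0366] L [ 0.1132 -0.0275 -0.0118] R [ 0.1134  0.0238 -0.0118] bar end [ 0.0636 -0.0017  0.0106]
```

Request:
arm_command(plan=[[[0.02,-0.001,-0.0113,0,0.85,-0.1,0.05],[0.025,0,0,0,0,0,0.05],[0.015,0,0,0,0,0,0.05]]])

```text
t: 13.63
tool_pos: [0.4974, 0.4088, 0.0562]
tool_rot: [2.017, 0.402, -1.998]
contact_force: [-0.6, -0.6, 0.0]
opening: 0.05
```

```bash
python3 - <<'E'
from h import *
settle(3); tilt(); go(.4939,.4066,.030,-67.5)
E
```

```text
tilt fix deg [ 0.   -0.44  0.04] pos [0.4968 0.4084 0.0564] F [ 0.1 -0.7  0.7] op 0.0504
tool shift [0.0264 0.0005 0.0036]  jaw now -67.53  turn about tool x -0.03 tilt: tool x [ 0.0069  0.0035 -1.    ]
```

Request:
arm_command(plan=[[[0.012,0.0005,0.0036,0,-0.4,0,0.05],[0.012,0,0,0,0,0,0.05]]])

```text
t: 13.95
tool_pos: [0.4965, 0.4085, 0.0361]
tool_rot: [2.016, 0.403, -2.0]
contact_force: [-0.2, -0.0, -0.3]
opening: 0.05
```

```bash
python3 - <<'E'
from h import *
settle(3); tilt(); go(.4939,.4066,.030,-67.5)
E
```

```text
tilt fix deg [ 0.   -0.34  0.09] pos [0.4959 0.408  0.035 ] F [-0.7  0.  -0.1] op 0.0505
tool shift [0.005  0.0005 0.0024]  jaw now -67.53  turn about tool x -0.03 tilt: tool x [ 0.0048  0.0037 -1.    ]
```

Request:
arm_command(plan=[[[0.007,0.0005,0.003,0,-0.3,0,0.05],[0,0,0,0,0,0,0],[0,0,0,0,0,0,0],[0,0,0,0,0,0,0],[0,0,0,0,0,0,0],[0,0,0,0,0,0,0]]], squeeze=120)

```text
t: 14.6
tool_pos: [0.4944, 0.4073, 0.03]
tool_rot: [2.011, 0.402, -2.004]
contact_force: [-0.9, -0.5, -0.2]
opening: 0.0137
```

```bash
python3 - <<'E'
from h import *
settle(3); tilt(); go(.4939,.4066,.030,-67.5)
im,Tt=snap("wrist","w12.png")
E
```

```text
tilt fix deg [ 0.   -0.22  0.13] pos [0.4944 0.4072 0.0298] F [ 0.1  0.2 -0.9] op 0.0133
tool shift [-0.0002  0.0003  0.0007]  jaw now -67.52  turn about tool x -0.02 tilt: tool x [ 0.0027  0.0036 -1.    ]
```

Request:
arm_command(plan=[[[-0.03,0,0,0,0,0,0],[-0.03,0,0,0,0,0,0],[-0.03,0,0,0,0,0,0],[-0.03,0,0,0,0,0,0],[-0.005,0.03,0.0165,0,0,0,0],[-0.005,0.03,0.0165,0,0,0,0],[-0.005,0.03,0.0165,0,0,0,0],[-0.005,0.03,0.0165,0,0,0,0],[-0.005,0.03,0.0165,0,0,0,0],[-0.005,0.03,0.0165,0,0,0,0],[-0.005,0.03,0.0165,0,0,0,0],[-0.005,0.03,0.0165,0,0,0,0],[0,0.02,0.011,0,0,0,0],[0,0,0,0,0,0,0]]])

```text
t: 15.97
tool_pos: [0.4591, 0.1003, 0.1964]
tool_rot: [2.008, 0.403, -1.996]
contact_force: [-0.4, 0.5, -1.0]
opening: 0.0133
```

```bash
python3 - <<'E'
from h import *
settle(3); tilt(); go(.45,.097,.17,-66.9)
E
```

```text
tilt fix deg [ 0.   -0.33 -0.02] pos [0.4595 0.1037 0.1963] F [ 0.1  0.1 -0.3] op 0.0132
tool shift [0.0262 0.0025 0.0115]  jaw now -66.96  turn about tool x -0.06 tilt: tool x [ 0.0054  0.002  -1.    ]
```

```bash
python3 - <<'E'
from h import *
im,Tt=snap("wrist","w13.png"); c,M=cam("wrist",Tt); tilt()
iT=np.linalg.inv(Tt); TL=lambda p:(iT@np.r_[p,1])[:3].round(4)
for d in mark_of("wrist","stem_tip")[:2]: p=w(M,d["at"]); print("net stem",round(d["conf"],2),p.round(4),TL(p),np.round(proj(c,M,p)))
for d in mark_of("wrist","knob_centre")[:4]: p=w(M,d["at"]); print("net knob",round(d["conf"],2),TL(p))
u0,v0=[int(k) for k in proj(c,M,[.512,.1233,.07])]; print(u0,v0)
y0,x0=max(v0-45,0),u0-50
g=im[y0:v0+45,x0:u0+50].astype(int); dark=(g.max(2)<60).astype(np.uint8)
n,lab,st,ce=cv2.connectedComponentsWithStats(dark)
for i in range(1,n):
    if 300<st[i,4]<6000:
        pts=cv2.convexHull(np.argwhere(lab==i)[:,::-1].astype(np.int32)); e=cv2.fitEllipse(pts); cu,cv_=e[0][0]+x0+.0,e[0][1]+y0
        print("dial",st[i],np.round(e[1],1),round(cu,1),round(cv_,1),ray(c,M,cu,cv_,.071).round(4),TL(ray(c,M,cu,cv_,.071)))
gg=cv2.imread("pics/w13.png")
f=lambda a:cv2.resize(np.clip((a/255.)**.6*255,0,255).astype(np.uint8),(390,390),interpolation=cv2.INTER_CUBIC)
print("crop1",u0-45,max(v0-40,0)); cv2.imwrite("pics/c13.png",np.hstack([f(gg[max(v0-40,0):max(v0-40,0)+90,u0-45:u0+45]),f(gg[190:320,255:385])]))
E
```

```text
tilt fix deg [ 0.   -0.3  -0.01] pos [0.4594 0.1042 0.1961] F [ 0.3  0.  -0.8] op 0.0138
net stem 0.76 [0.5099 0.1229 0.0997] [ 0.0969  0.002  -0.0534] [322. 140.]
net knob 0.63 [ 0.0034 -0.0006  0.0024]
322 135
dial [  20   14   62   65 2338] [61.7 63.8] 322.6 136.0 [0.5112 0.123  0.071 ] [ 0.1256  0.0024 -0.0545]
crop1 277 95
```

View pics/c13.png

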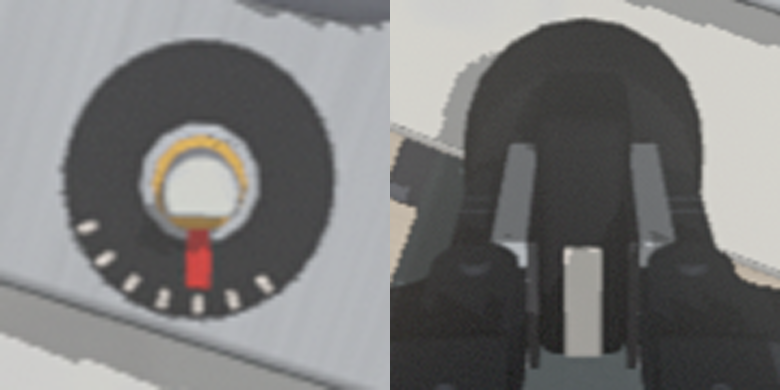

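```bash
python3 - <<'E'
from h import *
c=calibration("wrist"); H=np.array(c["hand_eye"])
def pl(u,v,X):
    d=H[:3,:3]@np.array([(u-c["cx"])/c["fx"],(v-c["cy"])/c["fy"],1]);o=H[:3,3]; return (o+d*(X-o[0])/d[0]).round(4)
print("far rim->zk",pl(320,196,.0298)+[0,0,.026],"bar end->zk",pl(319.3,308.3,-.0202)-[0,0,.023],"linestart",pl(319.3,272.5,-.0202))
M=T()@H; s=ray(c,M,323.4,139.8,.1);d=ray(c,M,322.8,136,.071); t=ray(c,M,277+198/4.333,95+288/4.333,.073)
print("stem",s.round(4),d.round(4),ang(t-d)); tilt()
E
```

```text
far rim->zk [ 0.0298 -0.0003  0.0023] bar end->zk [-2.02e-02 -8.00e-04  1.00e-04] linestart [-0.0202 -0.0008  0.0016]
stem [0.5101 0.1232 0.1   ] [0.511  0.1238 0.071 ] -156.90544567580537
tilt fix deg [ 0.   -0.26 -0.01] pos [0.4593 0.1045 0.1959] F [-0.3  0.3 -0.1] op 0.0138
```

```bash
python3 - <<'E'
from h import *
go(.5116,.1232,.142,-66.9)
E
```

```text
tool shift [ 0.0542  0.0034 -0.0552]  jaw now -66.83  turn about tool x 0.07 tilt: tool x [ 0.0043  0.0017 -1.    ]
```

Request:
arm_command(plan=[[[0,0.002,-0.028,0,-0.3,0,0],[0.01,0.0014,-0.028,0,0,0,0],[0.025,0,0,0,0,0,0],[0.015,0,0,0,0,0,0]]])

```text
t: 16.6
tool_pos: [0.516, 0.1292, 0.1474]
tool_rot: [2.001, 0.416, -1.988]
contact_force: [-0.9, -0.1, -1.5]
opening: 0.0134
```

```bash
python3 - <<'E'
from h import *
settle(3); tilt(); go(.5116,.1232,.135,-66.9)
E
```

```text
tilt fix deg [ 0.   -0.28 -0.09] pos [0.5151 0.1286 0.1481] F [-0.7  0.3 -1.6] op 0.0133
tool shift [0.0131 0.0035 0.0054]  jaw now -66.46  turn about tool x 0.44 tilt: tool x [ 5.e-03  5.e-04 -1.e+00]
```

Request:
arm_command(plan=[[[0.003,0.0035,0.0054,0.4,-0.3,-0.1,0],[0.007,0,0,0,0,0,0]]])

```text
t: 16.92
tool_pos: [0.5129, 0.1241, 0.141]
tool_rot: [2.002, 0.41, -1.994]
contact_force: [-0.1, 0.4, -0.2]
opening: 0.0133
```

```bash
python3 - <<'E'
from h import *
settle(3); tilt(); go(.5116,.1232,.127,-66.9)
E
```

```text
tilt fix deg [ 0.   -0.12 -0.02] pos [0.5123 0.1241 0.1398] F [-0.1 -0.6  0.6] op 0.0133
tool shift [0.0128 0.0006 0.001 ]  jaw now -66.79  turn about tool x 0.11 tilt: tool x [ 2.e-03  5.e-04 -1.e+00]
```

Request:
arm_command(plan=[[[0.006,0.0006,0.0011,0,-0.1,0,0],[0.006,0,0,0,0,0,0],[0.004,0,0,0,0,0,0]]])

```text
t: 17.32
tool_pos: [0.513, 0.123, 0.1255]
tool_rot: [2.004, 0.409, -1.993]
contact_force: [-0.9, 0.2, 3.3]
opening: 0.0137
```

```bash
python3 - <<'E'
from h import *
settle(2); tilt(); go(.5116,.1232,.110,-66.9)
E
```

```text
tilt fix deg [ 0.   -0.21 -0.08] pos [0.5125 0.123  0.1249] F [ 0.4 -0.2 -0.4] op 0.0135
tool shift [ 0.0149 -0.0006  0.0008]  jaw now -66.81  turn about tool x 0.09 tilt: tool x [ 3.9e-03  2.0e-04 -1.0e+00]
```

Request:
arm_command(plan=[[[0.004,-0.0003,0.0005,0,-0.2,-0.1,0],[0.004,0,0,0,0,0,0],[0.004,0,0,0,0,0,0]]])

```text
t: 17.67
tool_pos: [0.5125, 0.1231, 0.1128]
tool_rot: [2.0, 0.41, -1.998]
contact_force: [-0.2, 0.1, -0.0]
opening: 0.0134
```

```bash
python3 - <<'E'
from h import *
settle(2); tilt(); go(.5116,.1232,.105,-66.9)
E
```

```text
tilt fix deg [0.   0.05 0.04] pos [0.5117 0.123  0.1119] F [ 0.2  0.9 -1.6] op 0.0134
tool shift [ 0.0069 -0.0002 -0.    ]  jaw now -66.82  turn about tool x 0.08 tilt: tool x [-1.e-03  3.e-04 -1.e+00]
```

Request:
arm_command(plan=[[[0.004,0,0,0,0,0,0],[0.003,0,0,0,0,0,0]]])

```text
t: 17.93
tool_pos: [0.5126, 0.1231, 0.106]
tool_rot: [2.0, 0.41, -1.998]
contact_force: [-3.5, -0.7, 5.8]
opening: 0.0136
```

```bash
python3 - <<'E'
from h import *
settle(2); tilt(); go(.5116,.1232,.105,-66.9)
E
```

```text
tilt fix deg [ 0.   -0.04  0.01] pos [0.5125 0.1231 0.1062] F [-2.9 -0.1  5.8] op 0.0133
tool shift [ 0.0012 -0.0005  0.0008]  jaw now -66.81  turn about tool x 0.09 tilt: tool x [ 6.e-04  5.e-04 -1.e+00]
```

Request:
arm_command(plan=[[[0.003,0,0.001,0,0,0,0],[0.003,0,0,0,0,0,0]]])

```text
t: 18.2
tool_pos: [0.5127, 0.1231, 0.1032]
tool_rot: [2.001, 0.411, -1.997]
contact_force: [-5.3, -1.3, 11.4]
opening: 0.0135
```

```bash
python3 - <<'E'
from h import *
settle(2); tilt(); go(.5116,.1232,.105,-66.9)
E
```

```text
tilt fix deg [ 0.   -0.11  0.01] pos [0.5127 0.1231 0.1034] F [-4.2  0.1  9. ] op 0.0137
tool shift [-0.0016 -0.0005  0.0009]  jaw now -66.8  turn about tool x 0.1 tilt: tool x [ 0.0016  0.001  -1.    ]
```

Request:
arm_command(plan=[[[0.003,0,0.001,0,0,0,0],[0.003,0,0.0005,0,0,0,0]]])

```text
t: 18.47
tool_pos: [0.5128, 0.1231, 0.1031]
tool_rot: [2.003, 0.412, -1.996]
contact_force: [-8.4, -1.4, 17.0]
opening: 0.0137
```

```bash
python3 - <<'E'
from h import *
settle(2); tilt(); go(.5116,.1232,.105,-66.9)
im,Tt=snap("wrist","w14.png"); c,M=cam("wrist",Tt); H=np.array(c["hand_eye"])
for d in mark_of("wrist","knob_centre")[:3]: print(round(d["conf"],2),(H@np.r_[d["at"],1]).round(4),w(M,d["at"]).round(4))
# far skirt rim row and bar end row, compared with w13 (196 / 308.3)
for f in("w13","w14"):
    g=cv2.imread(f"pics/{f}.png").astype(int).max(2); print(f,"centre col 150..240",g[176:226:2,320].tolist(),"bar end",g[300:320,320].tolist())
E
```

```text
tilt fix deg [ 0.   -0.2   0.02] pos [0.5128 0.1231 0.1031] F [-7.7 -1.1 15.6] op 0.0138
tool shift [-0.0019 -0.0006  0.0011]  jaw now -66.78  turn about tool x 0.12 tilt: tool x [ 0.0031  0.0017 -1.    ]
0.84 [ 2.4e-03 -6.0e-04  5.5e-03  1.0e+00] [0.5075 0.1215 0.1007]
0.63 [0.1021 0.3241 0.2087 1.    ] [ 4.491e-01 -2.568e-01  2.000e-04]
w13 centre col 150..240 [109, 108, 109, 109, 110, 185, 186, 186, 186, 187, 59, 27, 27, 27, 25, 25, 26, 27, 26, 26, 25, 24, 25, 24, 24] bar end [117, 118, 117, 117, 117, 119, 118, 118, 99, 54, 47, 47, 49, 49, 49, 49, 51, 48, 48, 48]
w14 centre col 150..240 [180, 179, 179, 180, 180, 182, 182, 43, 36, 33, 29, 28, 28, 27, 26, 27, 28, 30, 28, 27, 27, 26, 26, 25, 23] bar end [149, 147, 147, 148, 148, 148, 149, 146, 154, 220, 224, 223, 221, 221, 222, 221, 222, 221, 221, 220]
```

```bash
python3 - <<'E'
from h import *
settle(8); tilt()
for d in mark_of("wrist","tin")[:1]+[]: print("tin",w(cam("wrist")[1],d["at"]).round(3))
finish_job()
E
```

```text
tilt fix deg [ 0.   -0.2   0.02] pos [0.5128 0.1231 0.1031] F [-7.7 -1.2 14.7] op 0.0133
tin [ 0.451 -0.257  0.001]
the job is handed in; nothing more can be done
```

The knob is on the stem, pushed home and held down at what looks like the stop, and I handed the job in at about 19 s of the 48 s. `finish_job` gives no verdict, so this rests on my own readings.

- **First try failed:** the knob caught on the edge of the stem and tilted in the grip. I set it back on the worktop, let the arm settle and measured again. I then gripped it again at 120 N and took it to the stem.
- **Seating:** it went onto the stem with almost no force. The spring was felt from a tool height of about 0.109 m, and the tool stopped moving at 0.103 m, which matches the 6 mm stroke.
- **Last checks:** the downward push was steady at about 15 N, against 10 N spring force at the stop. The jaws were closed on the bar (opening reads about 13.5 mm). The tool was upright to 0.2 degrees, and its heading was within about 0.2 degrees of the stem's measured flat.
- **Bystanders:** the tin was measured at its starting place. I did not measure the tea light again, but the arm never went near it at low height.
- **Disagreements:** a sideways force of about 8 N remained, so the knob leans on one side of its clearance. The network put the knob centre about 3.5 mm from where I place the stem axis. That is within its 4 mm accuracy but close to the 4 mm limit, so I went by the arm's own position instead. I could not check the knob's tilt in the last picture, because the dark dial hid the edge of its skirt.

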